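# Hook a parts tote out of a deep wire rack

## Task

With the wooden-handled pallet hook, reach into the wire rack, hook over the front rim of the taller of the two totes and gently drag it forward until you feel it come up snug against the retaining rail; never tug hard, tip it or touch it with the gripper. Then unhook, leaving it there, and put the hook down on its black mat. Leave the other tote and everything else on the bench where it is, and do not knock the rack.

Things in the scene. Friction and masses are not known exactly. Their poses are not given: they have to be found in the camera images.
- rack: Fixed wire rack 300 deep (x), 340 wide (y), 214 high, front and back open. Origin under its centre; +x points into it, away from the robot; yaw varies. Board's upper face 30 above the bench. Top: seven 6 mm wires along y, undersides at 207. Front edge of board, 14 mm corner posts and top at x = -150. Two bays centred at y = +78 and -78, edged by runners 22 high, a tote has 7 mm side play each side
- rail: Feet of the steel retaining rail across the front of the rack. On them a flat bar (6 thick, 336 long, 62-80 above the bench) is clamped rigidly at a setting that is not given: its inner face, the stop for the tote's front wall, lies anywhere from 0 to 20 mm further into the rack (+x) than this origin. Find it by feel; it bears up to 14 N. Origin on the board, 9 to 13 mm behind the rack's front edge; axes as the rack's
- tall_tote: Loose open grey tote with the taller walls: 170 deep (x), 134 wide, 75 high, walls and floor 4 thick, 0.4 to 0.6 kg plus 0.2 kg of parts in its rear half. Front and rear rims folded 9 mm outwards, 4 thick. Origin under its centre; -x is its front. In either bay, its front wall 58 to 102 mm behind the bar; slides with about 2.5 to 5 N
- tall_tote_rim (a point): Middle of the tall tote's front wall's top edge (75 above its underside, in mid-thickness of the 4 mm wall). The first 65 mm behind the wall are empty inside. Axes as the tote's
- tall_tote_front (a point): Middle of the outer face of the tall tote's front wall, 41 above its underside, at the height of the rail. The tote is home when this meets the bar's inner face
- low_tote: Bystander: the low tote, same tray but 45 high, in the other bay. Origin under its centre
- hook: Pallet hook, loose, 0.16 kg: upright wooden grip block 60 long (x), 22 wide (y), 50 high; an 8 mm steel rod leaves its +x end, its axis 38 above the block's underside, runs to 180 mm from the block's centre and turns straight down into a prong, 34 mm below the rod's underside, tip level with the block's underside. Stands on block and tip. Origin under the block's centre
- hook_grip (a point): Centre of the hook's wooden grip block (25 above its underside). Grasp here from above across the 22 mm width (y)
- hook_tip (a point): Tip of the prong on its underside, 180 mm ahead of the grip along the hook's x and 25 below the grip centre
- mat: Fixed black rubber mat, 250 (x) x 120 (y) x 3, on the left or right of the bench in front of the rack. Origin under its centre. The hook starts on it with the grip block about 80 mm towards -x from the mat's centre, pointing along the mat's x
- station: Bystander: fixed soldering station, a grey box 120 x 100 x 80 high, on the side opposite the mat. Origin under its centre
- jar: Bystander: glass jar, 70 across, 85 high
- tin: Bystander: open tin, 84 across, 95 high
- driver: Bystander: screwdriver lying on the bench
- spool: Bystander: black wire spool, 56 across, 40 high
- meter: Bystander: hand multimeter, 150 x 75 x 40 high
Mind the look-alikes: they are no part of the job. What is shaped like the tall_tote but purple is not meant. There is more than one size of the hook; the one meant has the size given above.

How it is judged:
On the way, in this order (a step that is already met when the one before it is completed fails the run):
1. the prong is hooked behind the tall tote's front wall, below the rim (x of hook_tip in the frame of tall_tote_rim between 0.002 and 0.12 m and z of hook_tip in the frame of tall_tote_rim below -0.008 m), for 0.1 s.
2. dragged by the hook, the tall tote is held snug against the retaining rail (more than 1.5 N) (all of step 1 and contact force between tall_tote and rail above 1.5 N), for 0.1 s.
At the end, for the whole second after the job is handed in: The tall tote stands level on the board behind the retaining rail with its front wall no more than 23 mm behind the origin of the rail (3 mm behind the innermost setting of its bar), at rest, and the hook, released and at rest, lies with its grip block on the black mat, clear of the tote (x of tall_tote_front in the frame of rail below 0.023 m and angle between tall_tote's own z axis and vertical below 0.03 rad and linear speed of each of tall_tote, hook below 0.01 m/s and contact force between hook and tall_tote below 0.1 N and x of hook_grip in the frame of mat between -0.125 and 0.125 m and y of hook_grip in the frame of mat between -0.06 and 0.06 m and height (world z) of hook_grip below 0.035 m); the robot touches nothing.
It fails at once if the hook loads the tote with more than 25 N, or the tote is pulled against the rail with more than 14 N (contact force between hook and tall_tote above 25 N or contact force between tall_tote and rail above 14 N).
It fails at once if the tall tote is tipped by more than 0.12 rad (angle between tall_tote's own z axis and vertical above 0.12 rad).
It fails at once if the arm or gripper touches the tall tote (contact force between any of the arm, the fingers and tall_tote above 0.5 N).
It fails at once if the rack or rail is knocked with the arm or the hook (more than 12 N) (contact force between any of the arm, the fingers, hook and rack above 12 N or contact force between any of the arm, the fingers, hook and rail above 12 N).
It fails at once if a bystander is shifted by more than 15 mm (distance of any of low_tote, jar, tin, driver, spool, meter from where it was at the start of the episode above 0.015 m).
It also fails if it takes over 72 s, if anything falls off the work surface, if the arm or the gripper's body presses on something with over 40 N, if the wrist force passes 120 N, or if a joint passes its speed limit or range.

## Robot

A 6-joint arm with a two-finger parallel gripper is mounted at the origin on the work surface. World frame = base frame: x ahead of the robot, y to its left, z up, the work surface at z = 0. Lengths are in m, angles in rad, forces in N, time in s.
With the tool pointing down it reaches from about 0.4 to 0.925 m from the base axis. Payload 3.4 kg.
Tool frame: the origin (TCP) lies at the very end of the fingers, on their centre line; the grasp point (between the pads) lies 19 mm behind it; z points along the fingers, y is the line along which they close (so a half turn about z gives the same grasp; the last joint's range is limited). The gripper opens to 85 mm and grips with 20 to 120 N. Pads are 22 mm wide; open, the fingers measure 114 mm over their backs; the gripper's body (76 mm by 85 mm) begins 54 mm behind the grasp point. The pads swing forward as they close: fully open they stand 13 mm farther back than shut.
Start: joints at [1.127, 0.307, 1.506, -0, 1.328, -0.073], TCP at [0.208, 0.536, 0.231] pointing down, gripper open.
Joint ranges: [-3.12, 3.12], [-1.05, 2.28], [0.14, 2.33], [-1.42, 4.57], [0.1, 2.73], [-2.68, 2.68]. Speed limits (rad/s): [2.57, 2.57, 3.14, 3.14, 3.14, 3.14].

## Interface

Orientations are given as a unit quaternion [x, y, z, w].
In Python, from cell import arm gives the robot as it stands. The module is installed in compiled form; this text tells all that it offers.
- The arm moves only by the shell command python3 -m inch 'ROWS' [FORCE]. ROWS is JSON, a list of rows, each a list of 7 numbers: the gripper command: -1 is shut, 1 is fully open, values between are in proportion, then the shift along the tool's x, y, z normalised to -1 to 1, where 1 is 0.02 m, then the turn, a rotation vector about the tool's x, y, z normalised to -1 to 1, where 1 is 8 degrees. In form: [[hand, tx, ty, tz, rx, ry, rz], ...]. A call has 1 to 8 rows; each row shifts and turns the commanded pose from where the row before left it, along the tool's axes as they then stand; what a row does not reach is not made up. A row lasts 1/10 s, in which the tool goes at most 50 mm and 8.59 degrees, less where a joint would pass 70% of its speed; a pose out of reach is approached as far as the arm can. A call with a number of a shift or a turn outside -1 to 1 is refused whole. A call with a gripper value outside its range is refused whole. The fingers move at their own pace and stop on an object; FORCE is the grip in N (left out, the last holds). Time passes only in rows, so rows that do not move let the fingers close. It gives the time, the measured TCP pose, the force, the opening and the grip force at its end, in the units of the state.
- arm.get_state(): the state, without advancing time (a new reading comes with each control period).
- arm.snapshot(name): name is "side" or "top"; returns a dict with "image" (420x560x3 uint8, red, green, blue), "intrinsics" (3x3 intrinsics, pixels), "k1" (the pictures are not rectified: a ray, as slopes to the right and down, at radius r is drawn at 1 + k1 r^2 times it, then the intrinsics apply), "world_to_cam" (4x4, takes a point from world to camera coordinates). Camera axes: x right, y up, looking along -z (the intrinsics and any distortion apply to the point x, -y, -z); pixel columns grow to the right and rows downward; lengths in m; the calibration is good to about 2 mm. A picture is of the moment at which its call begins. There is no depth.
- arm.close_job(): hands the job in; it is judged then, once.
The state is a dict: "clock": time; "joint_pos": joint angles; "joint_velocities": joint speeds; "joint_torque": joint torques, N m; "tool_pos": TCP position; "orientation": TCP orientation; "wrist_force": force on the tool from outside, world axes, zero at the start; "ft_torque": the same for the moment, N m; "finger_gap": finger opening in m; "grasp_force": force on a finger pad.
Only numpy, scipy, OpenCV 4.12 (cv2) and the standard library are available. Lean on these libraries where they do the work, as an engineer would, in place of code of your own. Each camera call takes 0.05 s, during which the arm holds its last target. There are 200 camera calls.

## Working session

There is one attempt and no reset: what is moved stays moved. The work goes in short steps, Python scripts to look and compute and a shell command to move; the robot and the scene stay as the last step left them, time stands still between calls to the robot, and variables do not carry over. Pictures are saved under pics/ and viewed, at most 10 in all, crops included, and the job is handed in when it is done.

```bash
mkdir -p pics
cat > h.py <<'E'
import numpy as np, cv2
from cell import arm
def snap(cam,fn=None):
    s=arm.snapshot(cam)
    if fn: cv2.imwrite('pics/'+fn,s['image'][:,:,::-1])
    return s
def proj(s,P):
    P=np.atleast_2d(P).astype(float); M=np.array(s['world_to_cam']); K=np.array(s['intrinsics'])
    c=P@M[:3,:3].T+M[:3,3]; u=np.c_[c[:,0],-c[:,1]]/(-c[:,2:3])
    u=u*(1+s['k1']*(u**2).sum(1,keepdims=True))
    return np.c_[K[0,0]*u[:,0]+K[0,2],K[1,1]*u[:,1]+K[1,2]]
def ray(s,px):
    M=np.array(s['world_to_cam']); K=np.array(s['intrinsics'])
    d=np.array([(px[0]-K[0,2])/K[0,0],(px[1]-K[1,2])/K[1,1]]); u=d.copy()
    for _ in range(20): u=d/(1+s['k1']*(u@u))
    v=M[:3,:3].T@np.array([u[0],-u[1],-1]); o=-M[:3,:3].T@M[:3,3]
    return o,v
def at(s,px,z):
    o,v=ray(s,px); return (o+v*(z-o[2])/v[2]).round(4)
E
python3 - <<'E'
from h import *
a=snap('top','t1.png');b=snap('side','s1.png')
for s in(a,b):print(s['k1'],np.array(s['intrinsics'])[0],(-np.array(s['world_to_cam'])[:3,:3].T@np.array(s['world_to_cam'])[:3,3]))
print(arm.get_state())
E
```

```text
-0.14988183401421268 [466.25567156   0.         283.89800446] [0.5065652  0.01784072 1.64640297]
-0.02402654998677982 [420.85331645   0.         280.19519717] [0.38416979 0.87219147 0.868424  ]
{'clock': 0.1, 'joint_pos': array([ 1.12749912e+00,  3.07535204e-01,  1.50756700e+00,  1.72702995e-05,
        1.32841391e+00, -7.35034153e-02]), 'joint_velocities': array([ 0.00144275, -0.00263926, -0.00302152, -0.00036773,  0.00051898,
        0.00091463]), 'joint_torque': array([ 3.63209310e-04, -4.58527064e+01, -2.52608174e+01,  5.39931364e-05,
        5.45121919e-03,  9.71105862e-07]), 'tool_pos': array([0.20756056, 0.53554115, 0.23044282]), 'orientation': array([ 1.83847149e-01,  9.82954374e-01, -9.27661737e-04, -2.53858227e-04]), 'wrist_force': array([ 0.44686678, -0.74704593,  0.19926241]), 'ft_torque': array([-0.03315107, -0.04149536, -0.01127995]), 'grasp_force': 0.0, 'finger_gap': 0.08561883790449423}
```

View pics/t1.png

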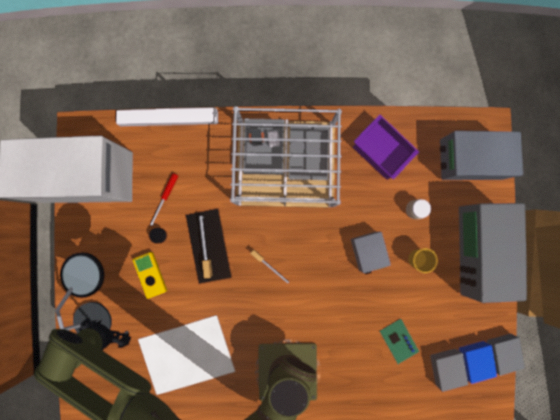

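View pics/s1.png

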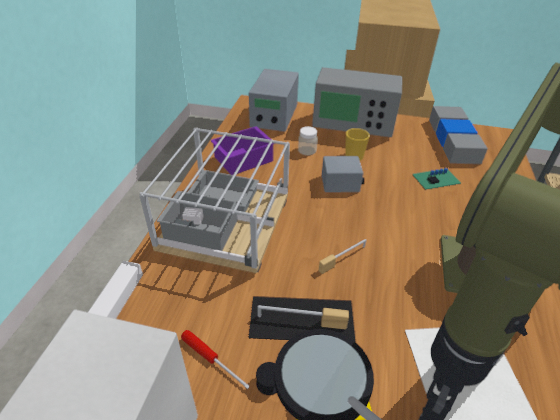

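Top view: the rack is at (235-340, 108-205) with two grey totes inside, and the purple tote (385,147) is a look-alike. There are two hooks: one on the black mat (grip 207,268; prong 202,218) and one loose on the bench (grip 255,252). The mat hook fits because it starts on the mat and is longer. I'll check this in an enlarged crop.

Run:
```python
from h import *
t=cv2.imread('pics/t1.png');s=cv2.imread('pics/s1.png')
z=lambda im,x,y,w,h:cv2.resize(im[y:y+h,x:x+w],(400,300),interpolation=cv2.INTER_CUBIC)
cv2.imwrite('pics/c1.png',np.vstack([np.hstack([z(t,222,98,132,112),z(s,140,120,160,150)]),np.hstack([z(t,180,200,120,90),z(s,240,230,140,115)])]))
a=snap('top')
for n,p,q in(('mat',(207,268),(202,218)),('loose',(255,252),(287,282))):
  print(n,np.linalg.norm(at(a,p,.045)-at(a,q,.04)),at(a,p,.045),at(a,q,.04))
```

```text
mat 0.17309953783878224 [0.3749 0.2716 0.045 ] [0.5471 0.2885 0.04  ]
loose 0.15086457503337222 [0.4285 0.1058 0.045 ] [ 0.3239 -0.0028  0.04  ]
```

View pics/c1.png

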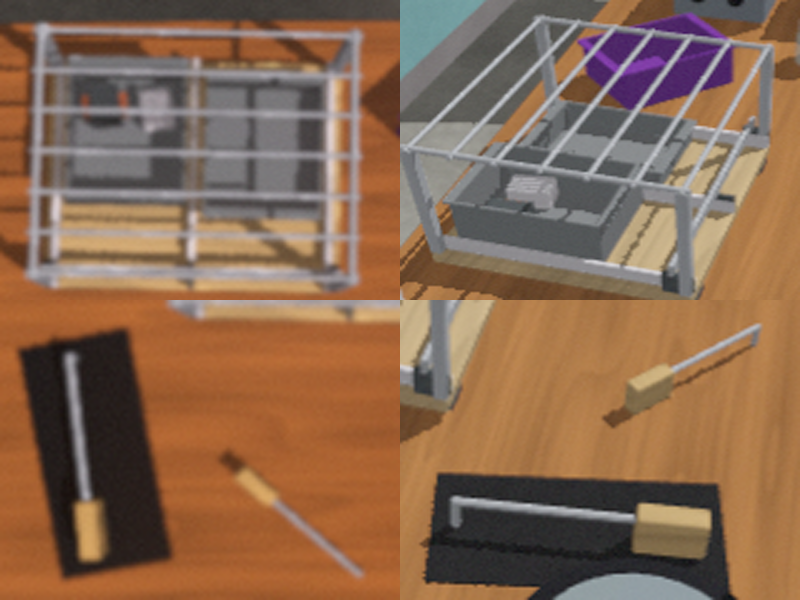

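Top left of the crop shows the left bay tote with parts in its rear half, and it looks taller in the side view (near tote). The mat hook measures about 175-180 mm, against about 150 mm for the loose one, so the mat hook is the one. Next I'll fit the rack pose and check the tote height by overlay.

```bash
cat > fit.py <<'E'
from h import *
from scipy.optimize import least_squares as LS
a=snap('top','t2.png');b=snap('side','s2.png')
def R(p,L):
    L=np.atleast_2d(L).astype(float);c,s=np.cos(p[2]),np.sin(p[2])
    return np.c_[p[0]+c*L[:,0]-s*L[:,1],p[1]+s*L[:,0]+c*L[:,1],L[:,2]]
C=np.array([[-.147,.165,.211],[-.147,-.165,.211],[.147,.165,.211],[.147,-.165,.211]])
ta=np.array([[232.9,200.7],[339.2,202.5],[235.2,108.5],[339.8,111]])
tb=np.array([[254,215],[288,142.5],[142,195],[196,129]])
r=LS(lambda p:np.r_[proj(a,R(p,C))-ta,proj(b,R(p,C))-tb].ravel(),[.8,0,0],loss='soft_l1')
rk=r.x;print('rack',rk.round(4),r.fun.round(1))
E
cat > f2.py <<'E'
from fit import *
def box(x0,x1,y0,y1,z0,z1):
    v=[[x,y,z] for x in(x0,x1) for y in(y0,y1) for z in(z0,z1)]
    return v,[(i,i^k) for i in range(8) for k in(1,2,4) if i<i^k]
def draw(im,s,pose,bx,col,S,o):
    v,e=bx;q=proj(s,R(pose,v))
    for i,j in e: cv2.line(im,*[tuple(int(round(t)) for t in (q[k]-o+.5)*S*8) for k in(i,j)],col,1,cv2.LINE_AA,3)
def crop(s,x,y,w,h,S): return cv2.resize(s['image'][y:y+h,x:x+w,::-1],(w*S,h*S),interpolation=cv2.INTER_CUBIC)
# tote front from top view px (front outer wall/rim), left tote mid (263,173)
o=at(a,(263.7,173.8),.105);d=o[:2]-rk[:2];c,s_=np.cos(rk[2]),np.sin(rk[2])
xf=c*d[0]+s_*d[1];print('rim front in rack x',xf)
A=crop(a,222,98,133,150,3);B=crop(b,130,120,170,150,2)
for im,s,S,of in((A,a,3,np.array([222,98])),(B,b,2,np.array([130,120]))):
    draw(im,s,rk,box(-.15,.15,-.17,.17,.03,.214),(0,255,0),S,of)
    draw(im,s,rk,box(xf,xf+.188,.078-.067,.078+.067,.03,.105),(0,0,255),S,of)
h=max(A.shape[0],B.shape[0]);B=cv2.copyMakeBorder(B,0,h-B.shape[0],0,0,0)
cv2.imwrite('pics/c2.png',np.hstack([A,B]))
E
python3 f2.py
```

```text
rack [ 0.736  -0.0033 -0.0307] [-0.8  0.4 -0.4  0.7 -0.5 -0.9 -0.1 -1.2  1.2 -0.3  1.  -0.2 -0.3 -2.1
 -0.7 -1.3]
rim front in rack x -0.048053834474646395
```

View pics/c2.png

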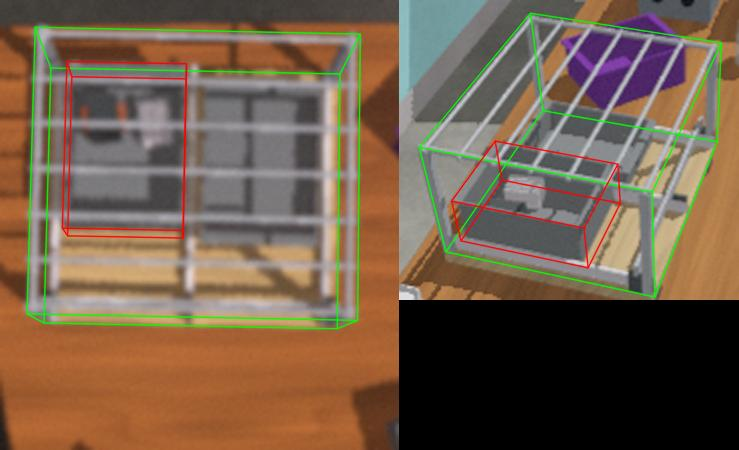

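The rack fit is good: x 0.736, y -0.003, yaw -0.03. The left tote's height is still unclear in the side view, so I'll compare both height hypotheses for both bays.

```bash
cat > f3.py <<'E'
from f2 import *
S=4;of=np.array([157,158]);B0=crop(b,157,158,100,100,S);B1=B0.copy()
def rx(px,z):
    d=at(a,px,z)[:2]-rk[:2];return c*d[0]+s_*d[1]
for y,px in((.078,(263.7,174.5)),(-.078,(308,179))):
    for z,col in((.105,(0,0,255)),(.075,(0,255,255))):
        xf=rx(px,z);print(y,z,xf)
        draw(B1,b,rk,box(xf+.009,xf+.179,y-.067,y+.067,.03,z),col,S,of)
cv2.imwrite('pics/c3.png',np.hstack([B0,B1]))
E
python3 f3.py
```

```text
rack [ 0.736  -0.0033 -0.0307] [-0.8  0.4 -0.4  0.7 -0.5 -0.9 -0.1 -1.2  1.2 -0.3  1.  -0.2 -0.3 -2.1
 -0.7 -1.3]
rim front in rack x -0.048053834474646395
0.078 0.105 -0.05045270050028337
0.078 0.075 -0.04688821202262765
-0.078 0.105 -0.0625265367798279
-0.078 0.075 -0.05927272237342768
```

View pics/c3.png

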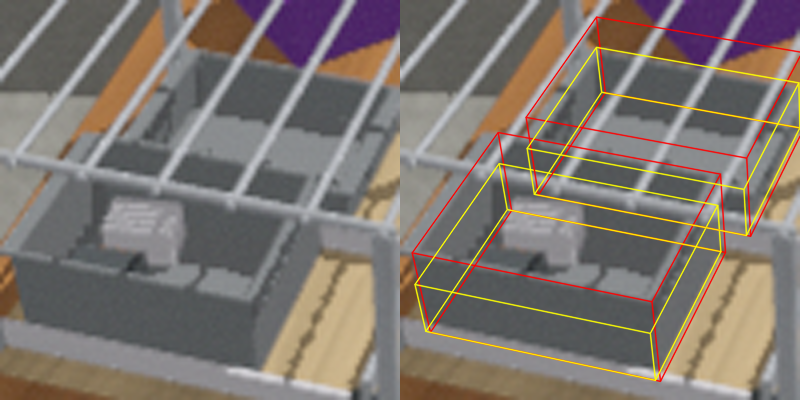

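Confirmed: left bay (near tote) fits the 75 mm box, red, with its front top edge at (253,300) in the crop. The right tote fits the 45 mm box. Now I'll fit the hook and mat poses.

Run:
```python
from fit import *
L=[[0,0,.053],[.18,0,.045]]
m=np.r_[[[207.6,269],[201,217]],[[336.3,310.5],[259.3,306.7]]]
r=LS(lambda p:(np.r_[proj(a,R(p,L)),proj(b,R(p,L))]-m).ravel(),[.37,.27,.1]);print('hook',r.x.round(4),r.fun.round(1))
hk=r.x
Lm=np.array([[.125,.06,.003],[.125,-.06,.003],[-.125,-.06,.003],[-.125,.06,.003]])
mm=np.array([[186,215],[218.4,209],[230.4,277.4],[199.5,283.4]])
r=LS(lambda p:(proj(a,R(p,Lm))-mm).ravel(),[.45,.27,.1]);print('mat',r.x.round(4),r.fun.round(1))
st=arm.get_state();print('TCP delta',hk[:2]-st['tool_pos'][:2])
print('wall',R(rk,[-.039,.078,.105]))
```

```text
rack [ 0.736  -0.0033 -0.0307] [-0.8  0.4 -0.4  0.7 -0.5 -0.9 -0.1 -1.2  1.2 -0.3  1.  -0.2 -0.3 -2.1
 -0.7 -1.3]
hook [0.3726 0.2706 0.1404] [-0.7 -0.1 -1.3 -0.1  0.2 -0.5  0.3 -1. ]
mat [0.4484 0.2724 0.178 ] [-0.5 -0.4  0.2 -0.8  1.3  0.5 -1.1  0.7]
TCP delta [ 0.16480624 -0.26550497]
wall [[0.69939789 0.07584529 0.105     ]]
```

```bash
python3 -m inch '[[1,0,0,0,0,0,-0.91],[1,0,0,0,0,0,-0.91],[1,0,0,0,0,0,-0.91],[1,0,0,0,0,0,-0.91],[1,-0.42,-0.95,0,0,0,0],[1,-0.42,-0.95,0,0,0,0],[1,-0.42,-0.95,0,0,0,0],[1,-0.42,-0.95,0,0,0,0]]' 80; python3 -m inch '[[1,-0.42,-0.95,0,0,0,0],[1,-0.42,-0.95,0,0,0,0],[1,-0.42,-0.95,0,0,0,0],[1,-0.42,-0.95,0,0,0,0],[1,-0.42,-0.95,0.3,0,0,0],[1,-0.42,-0.95,0.5,0,0,0],[1,-0.42,-0.95,0.8,0,0,0],[1,-0.42,-0.95,1,0,0,0]]'; python3 -m inch '[[1,-0.42,-0.95,0.8,0,0,0],[1,-0.42,-0.95,0.8,0,0,0],[1,-0.42,-0.95,0.8,0,0,0],[1,0,0,0,0,0,0]]'
cat > w.py <<'E'
from h import *
from scipy.spatial.transform import Rotation as Ro
st=arm.get_state();T=Ro.from_quat(st['orientation']).as_matrix();p=np.array(st['tool_pos'])
yaw=np.arctan2(T[1,0],T[0,0])
def go(P): return (T.T@(np.array(P)-p)/.02).round(2)
print('t',st['clock'],'tcp',p.round(4),'xyaw',round(yaw,4),'tilt',T[:,2].round(3),'F',np.round(st['wrist_force'],1),'gap',round(st['finger_gap'],4),'grip',round(st['grasp_force'],1))
E
python3 -c "
from w import *
print(go([.3726,.2706,.009]),'dyaw',((.1404+np.pi)-yaw+np.pi)%(2*np.pi)-np.pi)
snap('top','t3.png');snap('side','s3.png')
t=cv2.imread('pics/t3.png');s=cv2.imread('pics/s3.png')
z=lambda im,x,y,w,h:cv2.resize(im[y:y+h,x:x+w],(400,400),interpolation=cv2.INTER_CUBIC)
cv2.imwrite('pics/c4.png',np.hstack([z(t,160,190,110,110),z(s,235,200,160,160)]))"
```

```text
clock: 1.25
tool_pos: [0.2519, 0.4649, 0.2314]
orientation: [-0.069, 0.998, 0.0, 0.0]
wrist_force: [0.3, 0.5, 0.1]
finger_gap: 0.0855
grasp_force: 0.0
clock: 2.05
tool_pos: [0.3402, 0.324, 0.1797]
orientation: [-0.069, 0.998, 0.001, 0.001]
wrist_force: [0.5, 0.3, 0.3]
finger_gap: 0.0856
grasp_force: 0.0
clock: 2.45
tool_pos: [0.3715, 0.2689, 0.1297]
orientation: [-0.068, 0.998, -0.001, -0.002]
wrist_force: [0.2, -0.3, 1.2]
finger_gap: 0.0857
grasp_force: 0.0
t 2.45 tcp [0.3715 0.2689 0.1297] xyaw -3.0056 tilt [-0.003 -0.003 -1.   ] F [ 0.2 -0.3  1.2] gap 0.0857 grip 0.0
[-0.09  0.09  6.03] dyaw 0.0043792372506406
```

View pics/c4.png

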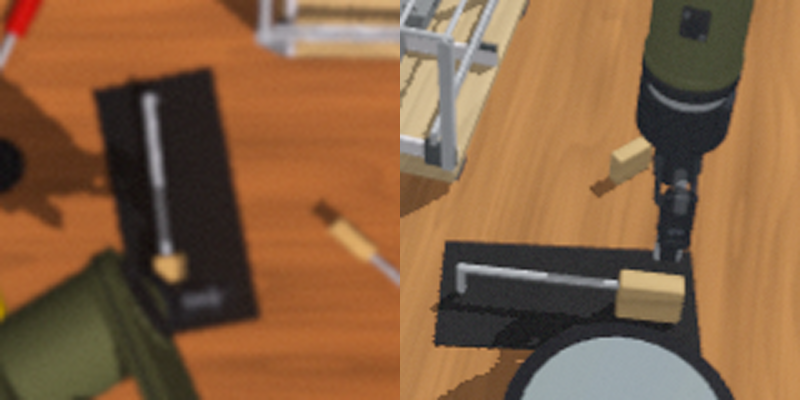

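The open gripper is above the mat hook's block, as seen in the side crop with fingers at (675,250) and block at (650,295). Descending to grasp.

```bash
python3 -m inch '[[1,-0.09,0.09,1,0,0,0],[1,0,0,1,0,0,0],[1,0,0,1,0,0,0],[1,0,0,1,0,0,0],[1,0,0,1,0,0,0],[1,0,0,0.9,0,0,0],[1,0,0,0,0,0,0]]'; python3 -m inch '[[-1,0,0,0,0,0,0],[-1,0,0,0,0,0,0],[-1,0,0,0,0,0,0],[-1,0,0,0,0,0,0],[-1,0,0,0,0,0,0],[-1,0,0,0,0,0,0],[-1,0,0,0,0,0,0],[-1,0,0,0,0,0,0]]' 80; python3 w.py
```

```text
clock: 3.25
tool_pos: [0.3726, 0.2739, 0.0124]
orientation: [-0.07, 0.998, -0.0, -0.001]
wrist_force: [-0.2, 0.6, 0.2]
finger_gap: 0.0856
grasp_force: 0.0
clock: 4.05
tool_pos: [0.3741, 0.2737, 0.0142]
orientation: [-0.069, 0.998, 0.001, 0.001]
wrist_force: [-0.9, 1.3, 5.8]
finger_gap: 0.0215
grasp_force: 78.6
t 4.05 tcp [0.3741 0.2737 0.0142] xyaw -3.0036 tilt [ 0.001  0.001 -1.   ] F [-0.9  1.3  5.8] gap 0.0215 grip 78.6
```

```bash
python3 -m inch '[[-1,0,0,-0.5,0,0,0],[-1,0,0,-1,0,0,0],[-1,0,0,-1,0,0,0],[-1,0,0,-1,0,0,0],[-1,0,0,-1,0,0,0],[-1,0,0,-1,0,0,0.6],[-1,0,0,-0.5,0,0,0.6],[-1,0,0,0,0,0,0]]'
cat > chk.py <<'E'
from w import *
def tip(off=0.,s=.18,dz=-.0108): # hook tip from TCP
    return p+T@np.array([-s+off,0,-dz])   # tool z down
if __name__=='__main__':
    import sys
    a=snap('top');b=snap('side')
    P=np.array([p+T@np.array([0,0,-.039]),p+T@np.array([-.18,0,-.031]),p+T@np.array([-.18,0,.011])])
    ims=[]
    for s in(a,b):
        q=proj(s,P);c=q[1:].mean(0)+[0,15];o=np.clip((c-[50,50]).round().astype(int),0,[459,319])
        im=cv2.resize(s['image'][o[1]:o[1]+100,o[0]:o[0]+100,::-1],(400,400),interpolation=cv2.INTER_CUBIC)
        for u,col in zip(q,((255,0,0),(0,0,255),(0,255,0))): cv2.circle(im,tuple(((u-o+.5)*4).round().astype(int)),4,col,1)
        ims.append(im);print(q.round(1).tolist(),o)
    cv2.imwrite('pics/'+sys.argv[1],np.hstack(ims))
E
python3 chk.py c5.png
```

```text
clock: 4.85
tool_pos: [0.3744, 0.2737, 0.1353]
orientation: [0.015, 1.0, 0.001, 0.002]
wrist_force: [-1.1, 1.0, -2.3]
finger_gap: 0.021
grasp_force: 78.1
t 4.85 tcp [0.3744 0.2737 0.1353] xyaw 3.1121 tilt [ 0.003  0.002 -1.   ] F [-1.1  1.  -2.3] gap 0.021 grip 78.1
[[200.0, 271.6], [201.6, 214.8], [203.7, 215.1]] [153 180]
[[341.7, 277.0], [260.7, 262.3], [260.8, 274.6]] [211 233]
```

View pics/c5.png

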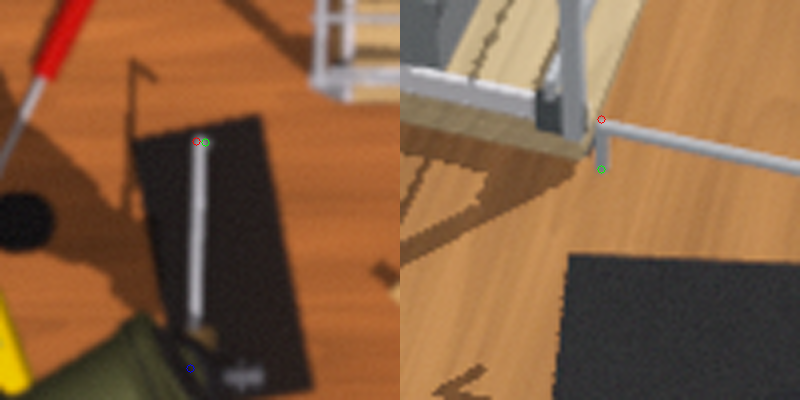

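The predicted hook tip (circles) matches the prong in both views: (203,140) in the top crop and (600,168) in the side crop. Moving in front of the bay.

```bash
python3 -m inch '[[-1,0,-0.9,0,0,0,0],[-1,0,-0.95,0,0,0,0],[-1,0,-0.95,0,0,0,0],[-1,0,-0.95,0,0,0,0],[-1,0,-0.95,0,0,0,0],[-1,-0.2,-0.95,0,0,0,0],[-1,-0.3,-0.95,0,0,0,0],[-1,-0.3,-0.95,0,0,0,0]]'; python3 -m inch '[[-1,-0.1,-0.95,0,0,0,0],[-1,-0.1,-0.95,0,0,0,0],[-1,0,0,0,0,0,0]]'
cat > rel.py <<'E'
from chk import *
rk=np.array([.736,-.0033,-.0307])
def inr(P,k=rk):
    d=np.array(P)[:2]-k[:2];c,s=np.cos(k[2]),np.sin(k[2]);return np.array([c*d[0]+s*d[1],-s*d[0]+c*d[1]]).round(4)
t=tip();print('tip',t.round(4),'in rack',inr(t),'hookyaw',round((yaw%(2*np.pi))-np.pi,4))
E
python3 rel.py
```

```text
clock: 5.75
tool_pos: [0.3841, 0.1209, 0.1324]
orientation: [0.014, 1.0, -0.0, -0.001]
wrist_force: [-0.4, -0.8, -1.9]
finger_gap: 0.0214
grasp_force: 78.3
clock: 6.05
tool_pos: [0.3871, 0.0821, 0.1324]
orientation: [0.015, 1.0, -0.0, -0.001]
wrist_force: [0.2, -0.2, -1.0]
finger_gap: 0.0211
grasp_force: 78.6
t 6.05 tcp [0.3871 0.0821 0.1324] xyaw 3.1115 tilt [-0.003 -0.001 -1.   ] F [ 0.2 -0.2 -1. ] gap 0.0211 grip 78.6
tip [0.567  0.0767 0.1212] in rack [-0.1714  0.0748] hookyaw -0.0301
```

```bash
python3 -m inch '[[-1,-0.9,0.05,0,0,0,0],[-1,-0.9,0,0,0,0,0],[-1,-0.9,0,0,0,0,0],[-1,-0.9,0,0,0,0,0],[-1,-0.9,0,0,0,0,0],[-1,-0.9,0,0,0,0,0],[-1,-0.7,0,0,0,0,0],[-1,-0.5,0,0,0,0,0]]';python3 -m inch '[[-1,-0.4,0,0,0,0,0],[-1,0,0,0,0,0,0]]'; python3 rel.py; python3 chk.py c6.png
```

```text
clock: 6.85
tool_pos: [0.5206, 0.0815, 0.1327]
orientation: [0.014, 1.0, 0.0, -0.0]
wrist_force: [-0.3, 0.5, -0.9]
finger_gap: 0.0211
grasp_force: 78.6
clock: 7.05
tool_pos: [0.5288, 0.0808, 0.1331]
orientation: [0.014, 1.0, 0.0, 0.0]
wrist_force: [0.1, -0.8, -1.8]
finger_gap: 0.0212
grasp_force: 78.6
t 7.05 tcp [0.5288 0.0808 0.1331] xyaw 3.1127 tilt [ 0.  0. -1.] F [ 0.1 -0.8 -1.8] gap 0.0212 grip 78.6
tip [0.7088 0.0756 0.1224] in rack [-0.0296  0.0781] hookyaw -0.0289
t 7.05 tcp [0.5288 0.0808 0.1331] xyaw 3.1127 tilt [ 0.  0. -1.] F [ 0.1 -0.8 -1.8] gap 0.0212 grip 78.6
[[260.4, 222.1], [261.6, 165.9], [262.2, 167.6]] [212 132]
[[289.5, 208.6], [222.6, 198.6], [223.7, 210.6]] [173 170]
```

View pics/c6.png

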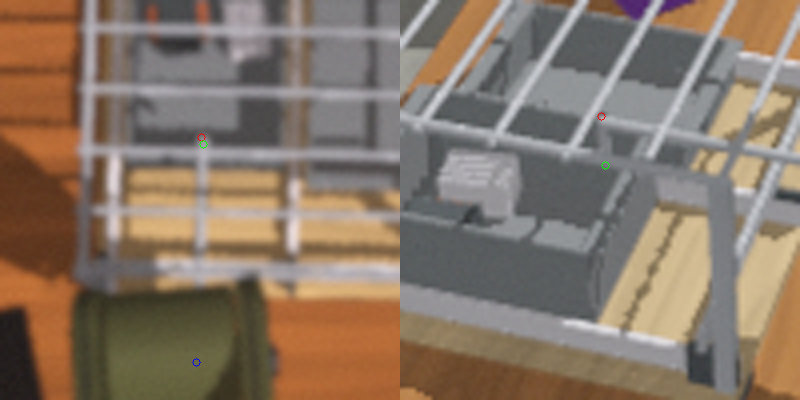

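The prong is just behind the front rim: (202,142) in the top crop, with the rim at rows 154-170. I'll go 5 mm deeper for margin and lower gently.

```bash
python3 -m inch '[[-1,-0.25,0,0,0,0,0],[-1,0,0,0,0,0,0],[-1,0,0,0.3,0,0,0],[-1,0,0,0.3,0,0,0],[-1,0,0,0.3,0,0,0],[-1,0,0,0,0,0,0]]'; python3 rel.py
```

```text
clock: 7.75
tool_pos: [0.5318, 0.0805, 0.114]
orientation: [0.015, 1.0, -0.0, -0.001]
wrist_force: [0.0, -0.5, -1.0]
finger_gap: 0.021
grasp_force: 78.6
t 7.75 tcp [0.5318 0.0805 0.114 ] xyaw 3.1125 tilt [-0.003 -0.    -1.   ] F [ 0.  -0.5 -1. ] gap 0.021 grip 78.6
tip [0.7117 0.0752 0.1027] in rack [-0.0267  0.0777] hookyaw -0.0291
```

```bash
python3 -m inch '[[-1,0,0,0.25,0,0,0],[-1,0,0,0.25,0,0,0],[-1,0,0,0.25,0,0,0],[-1,0,0,0.2,0,0,0],[-1,0,0,0,0,0,0]]'; python3 rel.py;  python3 chk.py c7.png
```

```text
clock: 8.25
tool_pos: [0.5324, 0.0805, 0.0956]
orientation: [0.015, 1.0, -0.0, -0.001]
wrist_force: [-1.2, -0.0, -1.0]
finger_gap: 0.0209
grasp_force: 78.6
t 8.25 tcp [0.5324 0.0805 0.0956] xyaw 3.1125 tilt [-0.001 -0.    -1.   ] F [-1.2 -0.  -1. ] gap 0.0209 grip 78.6
tip [0.7123 0.0753 0.0845] in rack [-0.0261  0.0778] hookyaw -0.0291
t 8.25 tcp [0.5324 0.0805 0.0956] xyaw 3.1125 tilt [-0.001 -0.    -1.   ] F [-1.2 -0.  -1. ] gap 0.0209 grip 78.6
[[261.0, 221.2], [262.2, 166.3], [262.7, 168.0]] [212 132]
[[287.7, 219.3], [222.4, 209.2], [223.5, 220.7]] [173 180]
```

View pics/c7.png

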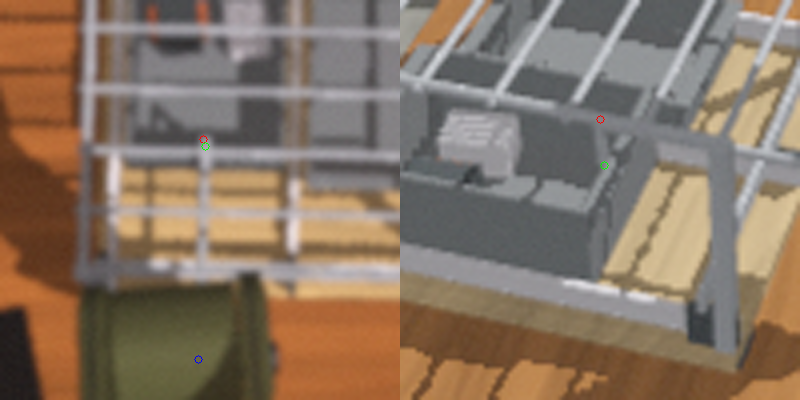

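The prong is inside, behind the front wall: side crop (604,165). Dragging gently.

```bash
python3 -m inch '[[-1,0.1,0,0,0,0,0],[-1,0.1,0,0,0,0,0],[-1,0.1,0,0,0,0,0],[-1,0.1,0,0,0,0,0],[-1,0.1,0,0,0,0,0],[-1,0.1,0,0,0,0,0],[-1,0.1,0,0,0,0,0],[-1,0.1,0,0,0,0,0]]'; python3 -m inch '[[-1,0.2,0,0,0,0,0],[-1,0.2,0,0,0,0,0],[-1,0.2,0,0,0,0,0],[-1,0.2,0,0,0,0,0]]'; python3 -m inch '[[-1,0.2,0,0,0,0,0],[-1,0.2,0,0,0,0,0],[-1,0.2,0,0,0,0,0],[-1,0.2,0,0,0,0,0]]'; python3 rel.py
```

```text
clock: 9.15
tool_pos: [0.5175, 0.081, 0.0965]
orientation: [0.015, 1.0, 0.0, 0.001]
wrist_force: [4.2, -0.3, -3.6]
finger_gap: 0.0213
grasp_force: 78.2
clock: 9.55
tool_pos: [0.5009, 0.0815, 0.0965]
orientation: [0.015, 1.0, 0.0, 0.0]
wrist_force: [5.0, -0.1, -1.9]
finger_gap: 0.0213
grasp_force: 78.3
clock: 9.95
tool_pos: [0.4848, 0.082, 0.0964]
orientation: [0.015, 1.0, 0.0, 0.0]
wrist_force: [4.3, 0.1, -1.8]
finger_gap: 0.0208
grasp_force: 78.3
t 9.95 tcp [0.4848 0.082  0.0964] xyaw 3.1125 tilt [ 0.  0. -1.] F [ 4.3  0.1 -1.8] gap 0.0208 grip 78.3
tip [0.6647 0.0767 0.0857] in rack [-0.0737  0.0778] hookyaw -0.0291
```

```bash
python3 -m inch '[[-1,0.2,0,0,0,0,0],[-1,0.2,0,0,0,0,0],[-1,0.2,0,0,0,0,0],[-1,0.2,0,0,0,0,0],[-1,0.2,0,0,0,0,0],[-1,0.1,0,0,0,0,0]]'; for i in 1 2; do python3 -m inch '[[-1,0.05,0,0,0,0,0],[-1,0.05,0,0,0,0,0],[-1,0.05,0,0,0,0,0]]' | grep -E 'tool|wrist'; done; python3 rel.py
```

```text
clock: 10.55
tool_pos: [0.4626, 0.0826, 0.0963]
orientation: [0.015, 1.0, -0.0, -0.0]
wrist_force: [4.8, 0.7, -1.2]
finger_gap: 0.0211
grasp_force: 78.4
tool_pos: [0.4602, 0.0827, 0.0963]
wrist_force: [4.0, 0.3, -2.6]
tool_pos: [0.457, 0.0828, 0.0963]
wrist_force: [4.8, -0.2, -2.4]
t 11.15 tcp [0.457  0.0828 0.0963] xyaw 3.1125 tilt [ 0. -0. -1.] F [ 4.8 -0.2 -2.4] gap 0.0212 grip 78.4
tip [0.637  0.0775 0.0855] in rack [-0.1015  0.0777] hookyaw -0.0291
```

```bash
python3 -m inch '[[-1,0.05,0,0,0,0,0],[-1,0.05,0,0,0,0,0],[-1,0.05,0,0,0,0,0]]' | grep -E 'tool|wrist'; python3 -m inch '[[-1,0.05,0,0,0,0,0],[-1,0.05,0,0,0,0,0],[-1,0.05,0,0,0,0,0]]' | grep -E 'tool|wrist'
```

```text
tool_pos: [0.454, 0.0829, 0.0963]
wrist_force: [5.3, -0.3, -1.9]
tool_pos: [0.4509, 0.0829, 0.0963]
wrist_force: [4.8, -0.5, -1.5]
```

```bash
python3 -m inch '[[-1,0.05,0,0,0,0,0],[-1,0.05,0,0,0,0,0]]' | grep -E 'tool|wrist'
```

```text
tool_pos: [0.4489, 0.083, 0.0963]
wrist_force: [4.7, 0.6, -1.7]
```

```bash
python3 -m inch '[[-1,0.05,0,0,0,0,0],[-1,0.05,0,0,0,0,0]]' | grep -E 'tool|wrist'
```

```text
tool_pos: [0.447, 0.083, 0.0963]
wrist_force: [4.0, 0.2, -1.3]
```

```bash
python3 -m inch '[[-1,0.05,0,0,0,0,0],[-1,0.05,0,0,0,0,0]]' | grep -E 'tool|wrist'
```

```text
tool_pos: [0.4449, 0.0831, 0.0963]
wrist_force: [5.2, -0.1, -1.4]
```

```bash
python3 -m inch '[[-1,0.05,0,0,0,0,0],[-1,0.05,0,0,0,0,0]]' | grep -E 'tool|wrist'
```

```text
tool_pos: [0.4436, 0.0832, 0.0964]
wrist_force: [7.4, 0.3, -2.7]
```

```bash
python3 -m inch '[[-1,0.05,0,0,0,0,0],[-1,0.05,0,0,0,0,0]]' | grep -E 'tool|wrist'
```

```text
tool_pos: [0.4434, 0.0833, 0.0967]
wrist_force: [11.4, 0.2, -4.9]
```

Contact: the TCP has stopped at 0.4434 and the pull rose from 4.7 to 11.4 N, about 6.5 N on the rail. Holding briefly, then easing back.

```bash
python3 -m inch '[[-1,0,0,0,0,0,0],[-1,0,0,0,0,0,0],[-1,0,0,0,0,0,0]]' | grep -E 'tool|wrist'; python3 -m inch '[[-1,-0.1,0,0,0,0,0],[-1,-0.1,0,0,0,0,0],[-1,-0.1,0,0,0,0,0],[-1,-0.15,0,0,0,0,0],[-1,0,0,0,0,0,0]]'|grep -E 'tool|wrist'; python3 rel.py
```

```text
tool_pos: [0.4434, 0.0832, 0.0966]
wrist_force: [9.3, -0.9, -4.7]
tool_pos: [0.4491, 0.0829, 0.096]
wrist_force: [0.4, -0.7, -1.2]
t 13.55 tcp [0.4491 0.0829 0.096 ] xyaw 3.1125 tilt [-0.002 -0.    -1.   ] F [ 0.4 -0.7 -1.2] gap 0.0211 grip 78.7
tip [0.629  0.0777 0.0848] in rack [-0.1094  0.0777] hookyaw -0.0291
```

```bash
python3 -m inch '[[-1,0,0,-0.2,0,0,0],[-1,0,0,-0.3,0,0,0],[-1,0,0,-0.5,0,0,0],[-1,0,0,-0.5,0,0,0],[-1,0,0,-0.45,0,0,0],[-1,0,0,0,0,0,0]]'|grep -E 'tool|wrist'; python3 -m inch '[[-1,0.4,0,0,0,0,0],[-1,0.6,0,0,0,0,0],[-1,0.6,0,0,0,0,0],[-1,0.6,0,0,0,0,0],[-1,0.5,0,0,0,0,0],[-1,0.3,0,0,0,0,0],[-1,0,0,0,0,0,0]]'|grep -E 'tool|wrist'; python3 rel.py
```

```text
tool_pos: [0.4514, 0.0831, 0.1372]
wrist_force: [-0.1, 0.2, -2.1]
tool_pos: [0.3887, 0.0847, 0.1353]
wrist_force: [-0.6, -0.1, -1.7]
t 14.85 tcp [0.3887 0.0847 0.1353] xyaw 3.1127 tilt [-0.001 -0.    -1.   ] F [-0.6 -0.1 -1.7] gap 0.021 grip 78.7
tip [0.5686 0.0795 0.1243] in rack [-0.1699  0.0777] hookyaw -0.0289
```

```bash
python3 -m inch '[[-1,0,0.6,0,0,0,0],[-1,0,0.95,0,0,0,0],[-1,0,0.95,0,0,0,0],[-1,0,0.95,0,0,0,0],[-1,0,0.95,0,0,0,0],[-1,0.1,0.95,0,0,0,0],[-1,0.2,0.95,0,0,0,0],[-1,0.3,0.95,0,0,0,0]]'|grep -E 'tool|wrist'; python3 -m inch '[[-1,0,0.95,0,0,0,0],[-1,0,0.95,0,0,0,0],[-1,0,0.3,0,0,0,-0.6],[-1,0,0,0,0,0,-0.6],[-1,0,0,0,0,0,0]]'|grep -E 'tool|wrist'; python3 rel.py; python3 -c "
from w import *
print(go([.3745,.2737,.016]))"
```

```text
tool_pos: [0.3833, 0.2321, 0.1354]
wrist_force: [0.9, -0.3, -1.7]
tool_pos: [0.384, 0.2755, 0.1352]
wrist_force: [-0.5, 0.0, -1.2]
t 16.15 tcp [0.384  0.2755 0.1352] xyaw -3.0021 tilt [ 0.     0.001 -1.   ] F [-0.5  0.  -1.2] gap 0.0214 grip 78.7
tip [0.5622 0.3005 0.1245] in rack [-0.183   0.2983] hookyaw 0.1395
t 16.15 tcp [0.384  0.2755 0.1352] xyaw -3.0021 tilt [ 0.     0.001 -1.   ] F [-0.5  0.  -1.2] gap 0.0214 grip 78.7
[ 0.48 -0.02  5.96]
```

```bash
python3 -m inch '[[-1,0.4,0,0.8,0,0,0],[-1,0,0,1,0,0,0],[-1,0,0,1,0,0,0],[-1,0,0,1,0,0,0],[-1,0,0,1,0,0,0],[-1,0,0,0.6,0,0,0],[-1,0,0,0.3,0,0,0],[-1,0,0,0,0,0,0]]'|grep -E 'tool|wrist'; python3 -m inch '[[-1,0,0,0.08,0,0,0],[-1,0,0,0.08,0,0,0],[-1,0,0,0,0,0,0]]'|grep -E 'tool|wrist'
```

```text
tool_pos: [0.3755, 0.273, 0.0206]
wrist_force: [0.1, -0.9, -1.6]
tool_pos: [0.376, 0.2731, 0.0185]
wrist_force: [0.4, 0.6, -2.0]
```

```bash
python3 -m inch '[[-1,0,0,0.08,0,0,0],[-1,0,0,0.07,0,0,0],[-1,0,0,0,0,0,0]]'|grep -E 'tool|wrist'; python3 -m inch '[[-1,0,0,0.05,0,0,0],[-1,0,0,0,0,0,0]]'|grep -E 'tool|wrist'
```

```text
tool_pos: [0.3755, 0.2728, 0.0151]
wrist_force: [0.5, 0.5, -0.9]
tool_pos: [0.3757, 0.2729, 0.0143]
wrist_force: [-0.3, -0.4, 1.4]
```

The hook is down on the mat (Fz has reversed), so I'll release and lift.

```bash
python3 -m inch '[[0,0,0,0,0,0,0],[0,0,0,0,0,0,0],[0.5,0,0,0,0,0,0],[1,0,0,0,0,0,0],[1,0,0,0,0,0,0],[1,0,0,0,0,0,0],[1,0,0,0,0,0,0]]'|grep -E 'tool|wrist|gap'; python3 -m inch '[[1,0,0,-0.3,0,0,0],[1,0,0,-1,0,0,0],[1,0,0,-1,0,0,0],[1,0,0,-1,0,0,0],[1,0,0,-1,0,0,0],[1,0,0,-1,0,0,0],[1,0,0,-1,0,0,0],[1,0,0,0,0,0,0]]'|grep -E 'tool|wrist|gap'
python3 - <<'E'
from f2 import *
A=crop(a,175,100,185,200,2);B=crop(b,140,120,210,200,2)
cv2.imwrite('pics/c8.png',np.hstack([cv2.resize(A,(370,400)),B[:,:430]]))
E
```

```text
tool_pos: [0.3756, 0.2729, 0.0141]
wrist_force: [0.4, 0.4, -0.1]
finger_gap: 0.0858
tool_pos: [0.3773, 0.274, 0.1429]
wrist_force: [0.8, -0.2, -0.2]
finger_gap: 0.0852
rack [ 0.736  -0.0033 -0.0307] [-0.8  0.4 -0.4  0.7 -0.5 -0.9 -0.1 -1.2  1.2 -0.3  1.  -0.2 -0.3 -2.1
 -0.7 -1.3]
rim front in rack x -0.048053834474646395
```

View pics/c8.png

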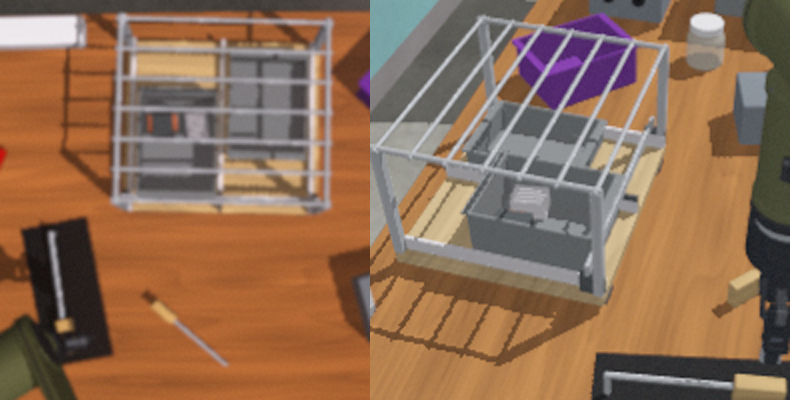

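The tall tote now stands at the rail (top crop 178,195), level. The low tote is unmoved, and the hook stands on the mat (55,325) clear of the open gripper. Handing in.

```bash
python3 -c "
from cell import arm
print(arm.close_job())"
```

```text
the job is handed in; nothing more can be done
None
```

I dragged the tall tote snug against the rail with the hook (contact felt at about 11 N pull, roughly 6 N of it on the rail), unhooked it, set the hook back on its mat and handed the job in; no verdict came back.

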